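# Move the pinch-tab lid to the full pod box

## Task

One of the two clear pantry boxes is empty but wears the snap-fit lid; the other holds coffee pods and stands open. Pinch the lid's two side tabs together gently to free it, lift it off, fit it on the open box and press it down against the stiff seal until it is fully home and both tabs have sprung back out under the rim, then let go. Never force lid, tabs or boxes, and leave the other things on the counter where they stand.

Things in the scene. Friction and masses are not known exactly. Their poses are not given: they have to be found in the camera images.
- lid_mid (a point): Centre of the white 95 g snap-fit lid, midway between its 2 tabs, half-way up them (mm here). z up, y from tab to tab (the pinch line); same if turned half round. Tabs: upright ribbed plates 30 wide (x), from -10 to +10 high, 58 apart over their outer faces at rest, 44 fully pressed. Flange top at -14: keep fingertips above it. Raised middle 64 x 36, top +12; cheeks 50 long in y at |x| 17 to 23.
- lid: The same lid with its tabs (mm); origin at the centre of its flange's underside, 18 below lid_mid, same axes; fully home it coincides with the box's mouth point. Flange 92 (x) by 76 (y), 4 thick. Below it: guide blocks 12 deep, 58 (x) by 46 (y) over all, stepped in by about 2 for the last 5; under each tab a leg 17 deep with an outward hook (9.5 to 15.5 deep) reaching y 29 at rest, 22 pressed.
- tab_l (a joint): How far the tab on the lid's +y side is pressed in (m): 0 sprung out, 0.007 fully in, at a firm stop. Its spring takes 3.6 N to begin and 7.8 N fully in; the hook clears the rim somewhere from 0.002 to 0.006. Once fully in, a tab takes 10 to 20 N of grip for carrying; never over 25 N on a tab.
- tab_r (a joint): The same for the tab on the lid's -y side.
- box_a: The empty box that wears the lid at the start: clear plastic box with a stiff grey telescoping top, 120 (x) by 100 (y) mm, 90 high, standing firmly (it does not slide). Origin at the centre of its underside, z up, axes along its sides.
- mouth_a (a point): Centre of the mouth of box_a, in the plane of its top face, 90 mm above the counter; axes as the box's. The mouth is 66 (x) by 50 (y) mm, with a 4 mm bevel at its top edge; the plate is 8 mm thick and the lid's hooks catch under it along the +y and -y edges. Its seal is already pushed flush.
- box_b: The open box with coffee pods inside; same make as box_a, also firm. Its telescoping grey top is stiff but was set to another height: its top face stands anywhere from 84 to 96 mm above the counter, which this pose does not tell. Origin at the centre of its underside.
- mouth_b (a point): Centre of the mouth of box_b at the NOMINAL height, 90 mm; the real top face is up to 6 mm higher or lower: feel for it. Mouth as mouth_a. A black foam seal 84 x 68 mm round it stands 4 mm proud, takes about 6 N to push down and stays down; then the flange stops hard on the plate: home. Hooks spring out under the rim only within 1.5 mm of home. Press with 9 to 15 N, never over 35 N.
- steel_mug: Steel mug, 60 wide, 70 high mm; a bystander to leave alone, origin at its underside's centre.
- cup: White cup, 76 wide, 60 high mm; a bystander to leave alone, origin at its underside's centre.
- bowl: White bowl, 110 wide, 50 high mm; a bystander to leave alone, origin at its underside's centre.
- jar: Glass jar with a steel cap, 66 wide, 85 high mm; a bystander to leave alone, origin at its underside's centre.
- tin: Steel tin, 72 wide, 80 high mm; a bystander to leave alone, origin at its underside's centre.
- spoon: Steel spoon lying on the counter; a bystander to leave alone, origin at its underside's centre.
- pot: Small steel pot, 100 wide, 60 high mm; a bystander to leave alone, origin at its underside's centre.
Mind the look-alikes: they are no part of the job. Leave any orange look-alike of the box_b alone.

How it is judged:
On the way, in this order (a step that is already met when the one before it is completed fails the run):
1. both tabs are pressed in while the lid still sits on the empty box (value of joint each of tab_l, tab_r above 0.003 m and z of lid_mid in the frame of mouth_a below 0.024 m), for 0.05 s.
2. the lid is lifted clear of the empty box (z of lid_mid in the frame of mouth_a above 0.045 m and contact force between lid and box_a below 0.1 N), for 0.1 s.
At the end, for the whole second after the job is handed in: The lid lies home on the pod box: both tabs sprung out to within 1.5 mm (their hooks under the rim), the lid resting on the box at a height that its top can have, centred within 5 mm along x and 4 mm along y, its tabs on the mouth's long sides, level within 0.05 rad, at rest and let go (x of lid_mid in the frame of mouth_b between -0.005 and 0.005 m and y of lid_mid in the frame of mouth_b between -0.004 and 0.004 m and z of lid_mid in the frame of mouth_b between 0.0095 and 0.0265 m and contact force between lid and box_b above 0.1 N and value of joint each of tab_l, tab_r below 0.0015 m and angle between the y axis of lid_mid and the y axis of mouth_b, either way round below 0.08 rad and angle between lid_mid's own z axis and vertical below 0.05 rad and linear speed of lid below 0.02 m/s and contact force between the fingers and lid below 0.1 N); the robot touches nothing.
It fails at once if the tabs or lid squeezed or pushed by the fingers with more than 50 N over both fingers (25 N each) (contact force between the fingers and lid above 50 N).
It fails at once if the lid wrenched or rammed against the empty box with more than 35 N (contact force between lid and box_a above 35 N).
It fails at once if the lid rammed against the pod box with more than 35 N (contact force between lid and box_b above 35 N).
It fails at once if the robot pushes against a box with more than 35 N (contact force between any of the arm, the fingers and box_a above 35 N or contact force between any of the arm, the fingers and box_b above 35 N).
It fails at once if another thing on the counter shifted by more than 30 mm (distance of any of steel_mug, cup, bowl, jar, tin, spoon, pot from where it was at the start of the episode above 0.03 m).
It also fails if it takes over 51 s, if anything falls off the work surface, if the arm or the gripper's body presses on something with over 40 N, if the wrist force passes 120 N, or if a joint passes its speed limit or range.

## Robot

A 6-joint arm with a two-finger parallel gripper is mounted at the origin on the work surface. World frame = base frame: x ahead of the robot, y to its left, z up, the work surface at z = 0. Lengths are in m, angles in rad, forces in N, time in s.
With the tool pointing down it reaches from about 0.3 to 0.775 m from the base axis. Payload 14.6 kg.
Tool frame: the origin (TCP) lies on the centre line of the jaws, within the pads' length; the fingertips stand ctrl.tcp_to_tips ahead of it and the grasp point (between the pads) lies 2 mm behind it (ctrl.tcp_to_tips is the distance from the TCP to the fingertips, in m); z points along the fingers, y is the line along which they close (so a half turn about z gives the same grasp; the last joint's range is limited). The gripper opens to 94 mm and grips with 3 to 60 N. Pads are 16 mm wide; open, the fingers measure 119 mm over their backs; the gripper's body (75 mm by 177 mm) begins 78 mm behind the grasp point.
Start: joints at [-1.182, 0.3, 1.521, -0, 1.321, -0.067], TCP at [0.242, -0.494, 0.194] pointing down, gripper open.
Joint ranges: [-3.03, 3.03], [-0.79, 2.21], [0.23, 2.52], [-1.04, 4.18], [0, 3.07], [-2.55, 2.55]. Speed limits (rad/s): [2.22, 2.22, 2.57, 3.14, 3.14, 3.14].

## Interface

Orientations are given as [roll, pitch, yaw] about the fixed x, y, z axes, in that order (R = Rz(yaw) Ry(pitch) Rx(roll)).
In Python, from station import telemetry, viewer, hand_in, ctrl gives the robot as it stands.
- The arm moves only by the tool step_arm, never from a script. Its argument "plan" is a list of rows, each an object of numbers: "dx", "dy", "dz": the shift along the tool's x, y, z scaled (see below); "rx", "ry", "rz": the turn, a rotation vector about the tool's x, y, z scaled (see below); "claw": the closure, from 0 (fully open) to 1 (shut). In form: [{"dx": .., "dy": .., "dz": .., "rx": .., "ry": .., "rz": .., "claw": ..}, ...]. A call has 1 to 10 rows; each row shifts and turns the commanded pose from where the row before left it, along the tool's axes as they then stand; what a row does not reach is not made up. The controller multiplies each number of a shift by 0.1 m and each number of a turn by 90 degrees. A row lasts 1/10 s, in which the tool goes at most 50 mm and 8.59 degrees, less where a joint would pass 70% of its speed; a pose out of reach is approached as far as the arm can. A call with a number of a shift or a turn outside -1 to 1 is refused whole. A call with a gripper value outside its range is refused whole. The fingers move at their own pace and stop on an object; "grip_force" is the grip in N (left out, the last holds). Time passes only in rows, so rows that do not move let the fingers close. It gives the time, the measured TCP pose, the force, the opening and the grip force at its end, in the units of the state.
- telemetry.get_obs(): the state, without advancing time (a new reading comes with each control period).
- viewer.camera(name): name is "scene" or "side" or "wrist"; returns a dict with "img" (384x512x3 uint8, red, green, blue), "z_map" (384x512 float32, m along the optical axis (not along the pixel's ray), 0 where there is no reading), "fx", "fy", "cx", "cy" (pixels), "R" (3x3) and "t" (3): a world point X has camera coordinates R X + t; the wrist camera has in their place "tool_from_camera" (4x4, takes a point from camera to tool coordinates, whose origin is the TCP and whose axes are the flange's). Camera axes: x right, y down, z forward; pixel columns grow to the right and rows downward; lengths in m; the calibration is good to about 2 mm. The wrist camera is an equidistant fisheye: a pixel r from the principal point sees the ray r / f radians off the axis. A picture is of the moment at which its call begins: read the wrist's pose just before it.
- hand_in(): hands the job in; it is judged then, once.
Trained networks look in a picture, given as the dict that the camera call returned (one of the last four; its "shot" number tells which), for a name from the list of things; names that differ only in an ending like _2 or _b are one class to them, and where a whole thing is asked for, a point or a joint stands for the part that bears it (a point fixed in the world has none). Each returns a list of dicts, best first, with "score" (0 to 1); they miss things now and then, are a little off and sometimes report something else, mostly with a low value. They report only what shows in the picture. A call takes as long as a camera call. They do not tell look-alikes from the thing itself.
- viewer.recognise(target, picture): "rect" ([left, top, right, bottom] in pixels, round what is visible of it).
The state is a dict: "time_s": time; "qpos": joint angles; "joint_vel": joint speeds; "tau": joint torques, N m; "ee_pos": TCP position; "eef_rot": TCP orientation; "force": force on the tool from outside, world axes, zero at the start; "moment": the same for the moment, N m; "grip_width": finger opening in m; "grip_force": force on a finger pad.
Only numpy, scipy, OpenCV 4.12 (cv2) and the standard library are available. Lean on these libraries where they do the work, as an engineer would, in place of code of your own. Each camera call takes 0.05 s, during which the arm holds its last target. There are 200 camera calls.

## Working session

There is one attempt and no reset: what is moved stays moved. The work goes in short steps, Python scripts to look and compute and a tool call to move; the robot and the scene stay as the last step left them, time stands still between calls to the robot, and variables do not carry over. Pictures are saved under pics/ and viewed, at most 10 in all, crops included, and the job is handed in when it is done.

Besides the shell and the picture viewer there is one more tool, called after ">>>" by a JSON object that holds its "op" and its "data". step_arm: Moves the arm, as the interface text tells. Shifts and turns lie within -1 to 1; 1 stands for 0.1 m of shift or 90 degrees of turn. Its arguments: {"type":"object","properties":{"plan":{"type":"array"},"grip_force":{"type":"number"}},"required":["plan"]}

```bash
mkdir -p pics; ls; cat > h.py <<'E'
import numpy as np, cv2
from station import telemetry, viewer, hand_in, ctrl
def world(p,u,v):
    z=p['z_map'][int(v),int(u)]
    c=np.array([(u-p['cx'])/p['fx']*z,(v-p['cy'])/p['fy']*z,z])
    return p['R'].T@(c-p['t'])
def cloud(p):
    v,u=np.mgrid[:384,:512]; z=p['z_map']
    c=np.stack([(u-p['cx'])/p['fx']*z,(v-p['cy'])/p['fy']*z,z],-1)
    return (c-p['t'])@p['R']
E
python3 - <<'E'
from h import *
o=telemetry.get_obs(); print(o, ctrl.tcp_to_tips)
a=viewer.camera('scene'); b=viewer.camera('side')
cv2.imwrite('pics/a.png',cv2.resize(a['img'][...,::-1],(800,600)))
cv2.imwrite('pics/b.png',cv2.resize(b['img'][...,::-1],(800,600)))
for p in (a,b):
    for n in ('lid','box_a','box_b'):
        for d in viewer.recognise(n,p)[:4]:
            r=d['rect']; print(n,round(d['score'],2),np.round(r), np.round(world(p,(r[0]+r[2])/2,(r[1]+r[3])/2),3))
E
```

```text
pics
{'time_s': 0.0, 'qpos': array([-1.18160826e+00,  3.00484453e-01,  1.52159049e+00,  5.07139111e-06,
        1.32074852e+00, -6.65675886e-02]), 'joint_vel': array([ 0.0009609 ,  0.00169188,  0.00062155, -0.00013117,  0.00214683,
       -0.0011288 ]), 'tau': array([-7.69614617e-04, -5.31814742e+01, -3.52738738e+01,  7.06952135e-02,
        2.44734687e-02, -1.14033664e-04]), 'ee_pos': array([ 0.24198026, -0.49358078,  0.19357505]), 'eef_rot': array([-3.14036490e+00, -8.67727560e-05,  4.55754343e-01]), 'force': array([-0.34667346, -0.66709797,  0.49421381]), 'moment': array([ 0.04730242, -0.00765665, -0.02200004]), 'grip_force': 0.0, 'grip_width': 0.09396235149073927} 0.017
lid 0.68 [309. 194. 344. 221.] [0.523 0.196 0.118]
box_a 0.97 [300. 193. 354. 249.] [0.55  0.204 0.094]
box_a 0.81 [172. 136. 220. 181.] [ 0.41  -0.235  0.09 ]
box_a 0.7 [165. 170. 216. 227.] [ 0.547 -0.198  0.056]
box_a 0.61 [292. 144. 342. 195.] [0.289 0.128 0.04 ]
box_b 0.97 [300. 193. 354. 249.] [0.55  0.204 0.094]
box_b 0.81 [172. 136. 220. 181.] [ 0.41  -0.235  0.09 ]
box_b 0.7 [165. 170. 216. 227.] [ 0.547 -0.198  0.056]
box_b 0.61 [292. 144. 342. 195.] [0.289 0.128 0.04 ]
box_a 0.79 [300. 152. 346. 192.] [ 0.359 -0.199  0.072]
box_a 0.79 [299. 215. 359. 276.] [0.322 0.178 0.082]
box_a 0.77 [246. 156. 291. 196.] [ 0.526 -0.14   0.072]
box_a 0.75 [216. 222. 285. 289.] [0.494 0.254 0.087]
box_b 0.79 [300. 152. 346. 192.] [ 0.359 -0.199  0.072]
box_b 0.79 [299. 215. 359. 276.] [0.322 0.178 0.082]
box_b 0.77 [246. 156. 291. 196.] [ 0.526 -0.14   0.072]
box_b 0.75 [216. 222. 285. 289.] [0.494 0.254 0.087]
```

View pics/a.png

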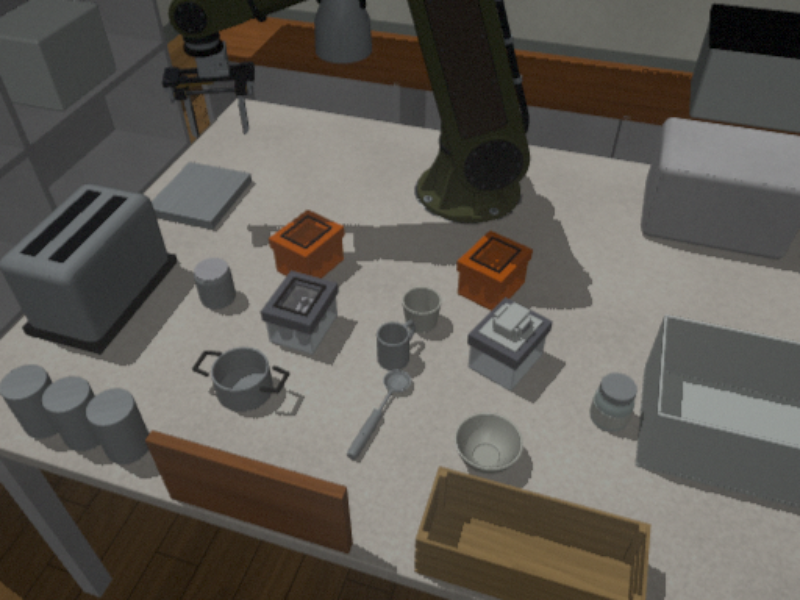

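View pics/b.png

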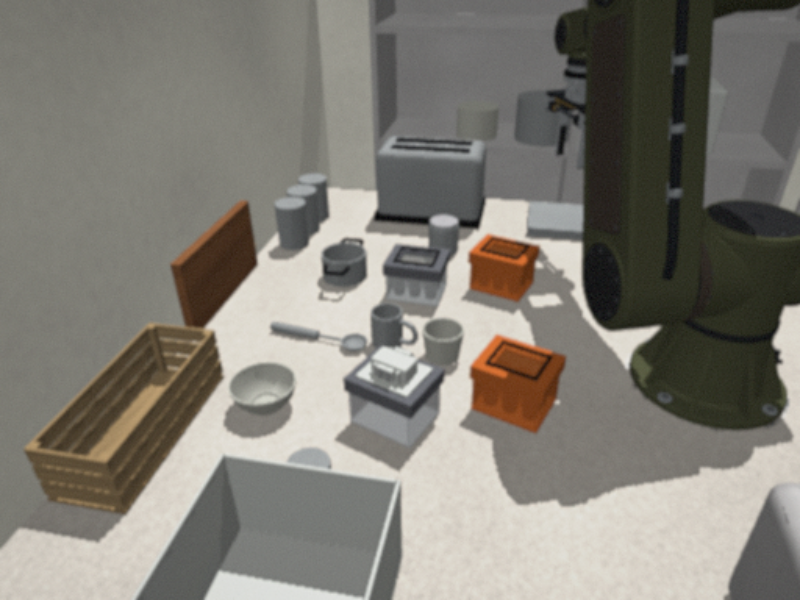

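Candidates (scene 800x600 picture): open boxes at (300,305) grey with pods, (308,245) orange and (495,268) orange. The grey one is box_b, since the orange ones are look-alikes. The lidded grey box at (510,335) is box_a. I'll confirm this in a crop and measure.

```bash
python3 - <<'E'
from h import *
a=viewer.camera('scene'); b=viewer.camera('side')
cv2.imwrite('pics/c.png',cv2.resize(a['img'][120:260,150:370,::-1],(800,510),interpolation=cv2.INTER_CUBIC))
C={'a':(.525,.2),'b':(.525,-.19)}
for n,p in (('scene',a),('side',b)):
    X=cloud(p); ok=p['z_map']>0
    for k,(cx,cy) in C.items():
        m=ok&(np.hypot(X[...,0]-cx,X[...,1]-cy)<.11)&(X[...,2]>.072)&(X[...,2]<.1)
        m&=(p['img'].astype(int).ptp(-1) if hasattr(np.ndarray,'ptp') else np.ptp(p['img'].astype(int),-1))<50
        q=X[m]; r=cv2.minAreaRect(q[:,:2].astype(np.float32)*1000)
        h=np.histogram(q[:,2],bins=np.arange(.072,.101,.002))[0]
        print(n,k,m.sum(),r,h)
        m=ok&(np.hypot(X[...,0]-cx,X[...,1]-cy)<.09)&(X[...,2]>.1)&(X[...,2]<.14)
        q=X[m]
        if len(q)>20:print(' above',len(q),cv2.minAreaRect(q[:,:2].astype(np.float32)*1000),q[:,2].max())
E
```

```text
Traceback (most recent call last):
AttributeError: `ptp` was removed from the ndarray class in NumPy 2.0. Use np.ptp(arr, ...) instead.
```

View pics/c.png

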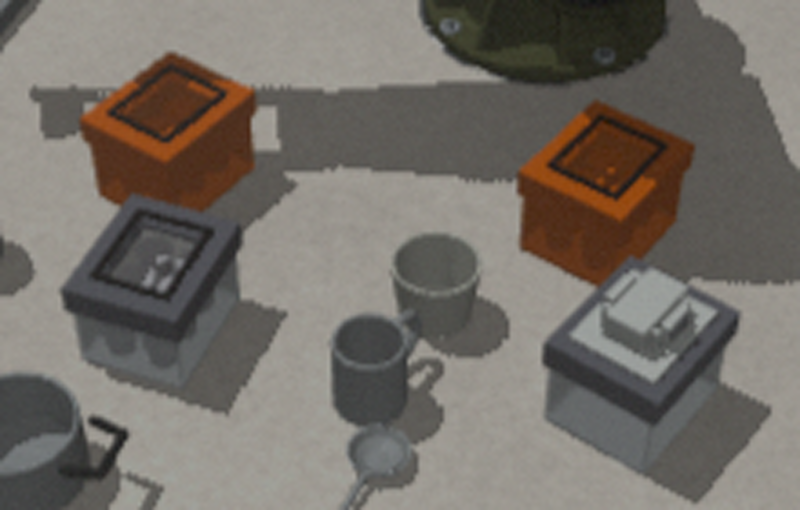

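The crop confirms it. Box_b is the grey open box with pods at (150,290), and box_a is the grey lidded box at (645,365). Both orange boxes are look-alikes.

```bash
cat > m.py <<'E'
from h import *
a=viewer.camera('scene'); b=viewer.camera('side')
C={'a':(.525,.2),'b':(.525,-.19)}
for n,p in (('scene',a),('side',b)):
    X=cloud(p); ok=(p['z_map']>0)&(np.ptp(p['img'].astype(int),-1)<50)
    for k,(cx,cy) in C.items():
        d=np.hypot(X[...,0]-cx,X[...,1]-cy)
        for lo,hi in ((.072,.102),(.104,.14)):
            q=X[ok&(d<.1)&(X[...,2]>lo)&(X[...,2]<hi)]
            if len(q)<20: continue
            r=cv2.minAreaRect(q[:,:2].astype(np.float32)*1000)
            print(n,k,lo,len(q),np.round(r[0]),np.round(r[1]),round(r[2],1),np.histogram(q[:,2],bins=np.arange(lo,hi,.002))[0])
E
python3 m.py
```

```text
scene a 0.072 962 [502. 193.] [104. 126.] 69.3 [ 30  23  24  19  26  25  30  56 166 217 165 106  50  18]
scene a 0.104 395 [503. 194.] [60. 67.] 68.8 [ 13  10   9  20  15  29  86 108  90  12   3   0   0   0   0   0   0   0]
scene b 0.072 926 [ 519. -194.] [103. 166.] 86.4 [ 27  21  32  42  47 124 210 247 112  55   8   1   0   0]
side a 0.072 1224 [503. 195.] [104. 122.] 69.5 [ 43  43  33  50  37  46  40  71 306 186 225 101  13  10]
side a 0.104 481 [503. 196.] [59. 65.] 67.8 [ 21  26  16  20  29  36  69 197  66   1   0   0   0   0   0   0   0   0]
side b 0.072 605 [ 520. -192.] [106. 164.] 86.9 [ 27  29  18  41  47  80 188 106  58  11   0   0   0   0]
```

>>> {"op": "step_arm", "data": {"plan": [{"dx":0,"dy":0,"dz":-0.09,"rx":0,"ry":0,"rz":-0.0925,"claw":0},{"dx":0,"dy":0,"dz":-0.09,"rx":0,"ry":0,"rz":-0.0925,"claw":0},{"dx":0,"dy":0,"dz":-0.09,"rx":0,"ry":0,"rz":-0.0925,"claw":0},{"dx":0,"dy":0,"dz":-0.09,"rx":0,"ry":0,"rz":-0.0925,"claw":0},{"dx":0,"dy":0,"dz":-0.09,"rx":0,"ry":0,"rz":-0.0925,"claw":0},{"dx":0,"dy":0,"dz":-0.09,"rx":0,"ry":0,"rz":-0.0925,"claw":0},{"dx":0,"dy":0,"dz":-0.09,"rx":0,"ry":0,"rz":-0.0925,"claw":0},{"dx":0,"dy":0,"dz":-0.09,"rx":0,"ry":0,"rz":-0.0925,"claw":0},{"dx":0,"dy":0,"dz":-0.09,"rx":0,"ry":0,"rz":-0.0925,"claw":0},{"dx":0,"dy":0,"dz":-0.09,"rx":0,"ry":0,"rz":-0.0925,"claw":0}]}}

```text
time_s: 1.6
ee_pos: [0.2421, -0.4938, 0.2845]
eef_rot: [3.142, 0.0, 1.915]
force: [0.3, 0.3, -0.6]
grip_width: 0.094
grip_force: 0.0
```

>>> {"op": "step_arm", "data": {"plan": [{"dx":0,"dy":0,"dz":0,"rx":0,"ry":0,"rz":-0.0925,"claw":0},{"dx":0,"dy":0,"dz":0,"rx":0,"ry":0,"rz":-0.0925,"claw":0},{"dx":0,"dy":0,"dz":0,"rx":0,"ry":0,"rz":-0.0925,"claw":0},{"dx":0,"dy":0,"dz":0,"rx":0,"ry":0,"rz":-0.0925,"claw":0},{"dx":0,"dy":0,"dz":0,"rx":0,"ry":0,"rz":-0.0925,"claw":0},{"dx":0,"dy":0,"dz":0,"rx":0,"ry":0,"rz":-0.0925,"claw":0},{"dx":0,"dy":0,"dz":0,"rx":0,"ry":0,"rz":0,"claw":0}]}}

```text
time_s: 2.3
ee_pos: [0.2421, -0.4938, 0.2842]
eef_rot: [-3.142, 0.0, 2.783]
force: [-0.4, -0.5, -0.1]
grip_width: 0.0941
grip_force: 0.0
```

```bash
cat >> h.py <<'E'
from scipy.spatial.transform import Rotation as Ro
def rel(x,y,z,yaw=None,grp=None):
    o=telemetry.get_obs(); R=Ro.from_euler('xyz',o['eef_rot'])
    d=R.inv().apply(np.array([x,y,z])-o['ee_pos'])/.1
    print('t',round(o['time_s'],2),'tcp',np.round(o['ee_pos'],4),'rpy deg',np.round(np.degrees(o['eef_rot']),2),'F',np.round(o['force'],1))
    print('need d (units)',np.round(d,3), 'mm',np.round(d*100,1))
    if yaw is not None:
        T=Ro.from_euler('xyz',[np.pi,0,np.radians(yaw)])
        print('rot units',np.round((R.inv()*T).as_rotvec()/(np.pi/2),4))
E
python3 -c "
from h import *
rel(.503,.1945,.26,159.3)"
```

```text
t 2.3 tcp [ 0.2421 -0.4938  0.2842] rpy deg [-180.      0.    159.45] F [-0.4 -0.5 -0.1]
need d (units) [-0.027  7.361  0.242] mm [ -2.7 736.1  24.2]
rot units [-0.      0.      0.0017]
```

>>> {"op": "step_arm", "data": {"plan": [{"dx":0,"dy":0.2,"dz":0,"rx":0,"ry":0,"rz":0,"claw":0},{"dx":0,"dy":0.48,"dz":0,"rx":0,"ry":0,"rz":0,"claw":0},{"dx":0,"dy":0.48,"dz":0,"rx":0,"ry":0,"rz":0,"claw":0},{"dx":0,"dy":0.48,"dz":0,"rx":0,"ry":0,"rz":0,"claw":0},{"dx":0,"dy":0.48,"dz":0,"rx":0,"ry":0,"rz":0,"claw":0},{"dx":0,"dy":0.48,"dz":0,"rx":0,"ry":0,"rz":0,"claw":0},{"dx":0,"dy":0.48,"dz":0,"rx":0,"ry":0,"rz":0,"claw":0},{"dx":0,"dy":0.48,"dz":0,"rx":0,"ry":0,"rz":0,"claw":0},{"dx":0,"dy":0.48,"dz":0,"rx":0,"ry":0,"rz":0,"claw":0},{"dx":0,"dy":0.48,"dz":0,"rx":0,"ry":0,"rz":0,"claw":0}]}}

```text
time_s: 3.3
ee_pos: [0.402, -0.069, 0.2845]
eef_rot: [3.142, 0.001, 2.775]
force: [1.9, -1.0, -0.0]
grip_width: 0.0941
grip_force: 0.0
```

>>> {"op": "step_arm", "data": {"plan": [{"dx":0,"dy":0.48,"dz":0,"rx":0,"ry":0,"rz":0,"claw":0},{"dx":0,"dy":0.48,"dz":0,"rx":0,"ry":0,"rz":0,"claw":0},{"dx":0,"dy":0.48,"dz":0.1,"rx":0,"ry":0,"rz":0,"claw":0},{"dx":0,"dy":0.48,"dz":0.1,"rx":0,"ry":0,"rz":0,"claw":0},{"dx":0,"dy":0.48,"dz":0.04,"rx":0,"ry":0,"rz":0,"claw":0},{"dx":-0.02,"dy":0.43,"dz":0,"rx":0,"ry":0,"rz":0,"claw":0},{"dx":0,"dy":0,"dz":0,"rx":0,"ry":0,"rz":0,"claw":0},{"dx":0,"dy":0,"dz":0,"rx":0,"ry":0,"rz":0,"claw":0}]}}

```text
time_s: 4.1
ee_pos: [0.5034, 0.1934, 0.2597]
eef_rot: [-3.141, -0.001, 2.779]
force: [-0.4, -0.2, 0.0]
grip_width: 0.0939
grip_force: 0.0
```

```bash
cat >> h.py <<'E'
def wcloud(p,o):
    v,u=np.mgrid[:384,:512]; x=u-p['cx']; y=v-p['cy']; r=np.hypot(x,y)+1e-9
    th=r/p['fx']; z=p['z_map']; s=np.tan(th)*z
    c=np.stack([s*x/r,s*y/r,z],-1); z=np.where(th<1.4,z,0)
    T=p['tool_from_camera']; tl=c@T[:3,:3].T+T[:3,3]
    return Ro.from_euler('xyz',o['eef_rot']).apply(tl.reshape(-1,3)).reshape(c.shape)+o['ee_pos'], z>0
E
python3 - <<'E'
from h import *
rel(.503,.1945,.26,159.3)
o=telemetry.get_obs(); p=viewer.camera('wrist'); X,ok=wcloud(p,o)
cv2.imwrite('pics/d.png',p['img'][...,::-1])
d=np.hypot(X[...,0]-.503,X[...,1]-.1945)
for lo,hi in ((.072,.102),(.109,.13)):
    m=ok&(d<.1)&(X[...,2]>lo)&(X[...,2]<hi)&(np.ptp(p['img'].astype(int),-1)<50)
    q=X[m]; r=cv2.minAreaRect(q[:,:2].astype(np.float32)*1000)
    print(lo,len(q),r,np.histogram(q[:,2],bins=np.arange(lo,hi,.002))[0])
E
```

```text
t 4.1 tcp [0.5034 0.1934 0.2597] rpy deg [-1.7996e+02 -4.0000e-02  1.5920e+02] F [-0.4 -0.2  0. ]
need d (units) [ 0.008  0.009 -0.004] mm [ 0.8  0.9 -0.4]
rot units [-0.0005 -0.0004 -0.0011]
0.072 5160 ((502.4921875, 193.8769989013672), (100.30512237548828, 120.96849822998047), 69.4123306274414) [   4   23   25   21    6    0    0   21 1628 1366 1217  820    4   10]
0.109 2297 ((501.9243469238281, 194.47494506835938), (59.485111236572266, 63.50904083251953), 69.52946472167969) [  10   18   84  207  585 1314   78    1    0    0]
```

View pics/d.png

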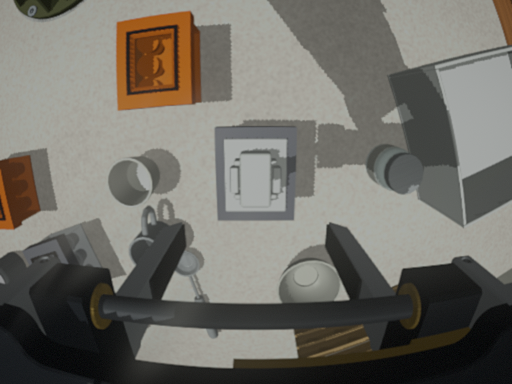

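The wrist view shows the lid at (256,180), well aligned, with its tabs on the finger line. Descending to put the tips at z≈0.098, above the flange.

>>> {"op": "step_arm", "data": {"plan": [{"dx":0.016,"dy":0.003,"dz":0.3,"rx":0,"ry":0,"rz":0,"claw":0},{"dx":0,"dy":0,"dz":0.4,"rx":0,"ry":0,"rz":0,"claw":0},{"dx":0,"dy":0,"dz":0.35,"rx":0,"ry":0,"rz":0,"claw":0},{"dx":0,"dy":0,"dz":0.2,"rx":0,"ry":0,"rz":0,"claw":0},{"dx":0,"dy":0,"dz":0.1,"rx":0,"ry":0,"rz":0,"claw":0},{"dx":0,"dy":0,"dz":0.1,"rx":0,"ry":0,"rz":0,"claw":0},{"dx":0,"dy":0,"dz":0,"rx":0,"ry":0,"rz":0,"claw":0},{"dx":0,"dy":0,"dz":0,"rx":0,"ry":0,"rz":0,"claw":0}], "grip_force": 13}}

```text
time_s: 4.95
ee_pos: [0.5026, 0.1938, 0.1161]
eef_rot: [3.141, 0.001, 2.78]
force: [-0.2, -0.3, 0.2]
grip_width: 0.094
grip_force: 0.0
```

```bash
python3 - <<'E'
from h import *
rel(.502,.1942,.115,159.4)
o=telemetry.get_obs(); p=viewer.camera('wrist')
cv2.imwrite('pics/e.png',p['img'][...,::-1])
E
```

```text
t 4.95 tcp [0.5026 0.1938 0.1161] rpy deg [1.7995e+02 6.0000e-02 1.5928e+02] F [-0.2 -0.3  0.2]
need d (units) [0.007 0.001 0.011] mm [0.7 0.1 1.1]
rot units [ 0.0005  0.0007 -0.0013]
```

View pics/e.png

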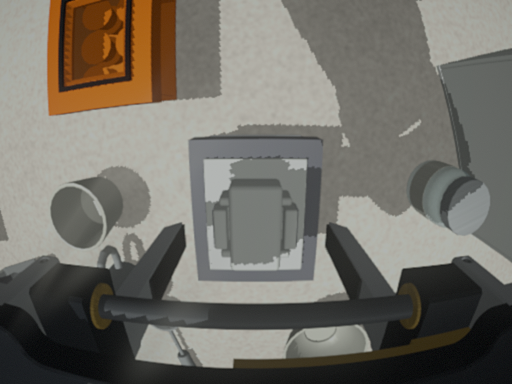

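>>> {"op": "step_arm", "data": {"plan": [{"dx":0.006,"dy":0.001,"dz":0.011,"rx":0,"ry":0,"rz":0,"claw":0.34},{"dx":0,"dy":0,"dz":0,"rx":0,"ry":0,"rz":0,"claw":0.34},{"dx":0,"dy":0,"dz":0,"rx":0,"ry":0,"rz":0,"claw":0.34},{"dx":0,"dy":0,"dz":0,"rx":0,"ry":0,"rz":0,"claw":0.4},{"dx":0,"dy":0,"dz":0,"rx":0,"ry":0,"rz":0,"claw":0.46},{"dx":0,"dy":0,"dz":0,"rx":0,"ry":0,"rz":0,"claw":0.5},{"dx":0,"dy":0,"dz":0,"rx":0,"ry":0,"rz":0,"claw":0.55},{"dx":0,"dy":0,"dz":0,"rx":0,"ry":0,"rz":0,"claw":0.6},{"dx":0,"dy":0,"dz":0,"rx":0,"ry":0,"rz":0,"claw":0.6},{"dx":0,"dy":0,"dz":0,"rx":0,"ry":0,"rz":0,"claw":0.6}], "grip_force": 13}}

```text
time_s: 6.0
ee_pos: [0.5017, 0.1942, 0.114]
eef_rot: [-3.142, -0.0, 2.781]
force: [0.4, -0.1, -0.4]
grip_width: 0.0376
grip_force: 0.0
```

The fingers met nothing, so I'll look.

```bash
python3 - <<'E'
from h import *
o=telemetry.get_obs(); print(o['grip_width'],o['grip_force'],o['force'])
p=viewer.camera('wrist'); X,ok=wcloud(p,o)
print(p['tool_from_camera'].round(3))
s=viewer.camera('side'); c=viewer.camera('scene')
im=np.hstack([p['img'][130:322,100:400],cv2.resize(s['img'][190:290,180:310],(250,192))]); im2=cv2.resize(c['img'][150:260,260:390],(390,330))
cv2.imwrite('pics/f.png',im[...,::-1]); cv2.imwrite('pics/g.png',cv2.resize(im2,(585,495))[...,::-1])
m=ok&(np.hypot(X[...,0]-.502,X[...,1]-.194)<.06)&(X[...,2]>.11)
R=Ro.from_euler('xyz',o['eef_rot'])
for v in range(180,290,10): print(v,[tuple((R.inv().apply(X[v,u]-[.502,.1942,.108])*1000).round().astype(int)) for u in (180,200,222,256,290,310,330)])
E
```

```text
0.03760052673264845 0.0 [ 0.43529415 -0.11639224 -0.39113819]
[[-0.    -0.961 -0.276  0.081]
 [ 1.    -0.    -0.     0.   ]
 [ 0.    -0.276  0.961 -0.19 ]
 [ 0.     0.     0.     1.   ]]
180 [(np.int64(9), np.int64(-81), np.int64(108)), (np.int64(30), np.int64(-41), np.int64(18)), (np.int64(31), np.int64(-24), np.int64(14)), (np.int64(31), np.int64(1), np.int64(13)), (np.int64(31), np.int64(26), np.int64(14)), (np.int64(30), np.int64(41), np.int64(18)), (np.int64(8), np.int64(81), np.int64(109))]
190 [(np.int64(-2), np.int64(-81), np.int64(106)), (np.int64(22), np.int64(-42), np.int64(18)), (np.int64(23), np.int64(-24), np.int64(14)), (np.int64(30), np.int64(1), np.int64(-11)), (np.int64(23), np.int64(26), np.int64(15)), (np.int64(22), np.int64(42), np.int64(18)), (np.int64(-3), np.int64(81), np.int64(109))]
200 [(np.int64(-14), np.int64(-82), np.int64(108)), (np.int64(15), np.int64(-42), np.int64(17)), (np.int64(22), np.int64(-22), np.int64(-7)), (np.int64(24), np.int64(1), np.int64(-12)), (np.int64(21), np.int64(24), np.int64(-5)), (np.int64(14), np.int64(42), np.int64(19)), (np.in
[... 1919 characters left out ...]
8)), (np.int64(-89), np.int64(89), np.int64(108))]
270 [(np.int64(-103), np.int64(-91), np.int64(108)), (np.int64(9), np.int64(-26), np.int64(-76)), (np.int64(-5), np.int64(-19), np.int64(-52)), (np.int64(-29), np.int64(1), np.int64(-12)), (np.int64(-2), np.int64(19), np.int64(-57)), (np.int64(10), np.int64(26), np.int64(-77)), (np.int64(-103), np.int64(91), np.int64(109))]
280 [(np.int64(34), np.int64(-22), np.int64(-124)), (np.int64(10), np.int64(-24), np.int64(-87)), (np.int64(-57), np.int64(-28), np.int64(18)), (np.int64(-56), np.int64(1), np.int64(18)), (np.int64(-5), np.int64(18), np.int64(-63)), (np.int64(10), np.int64(24), np.int64(-86)), (np.int64(34), np.int64(22), np.int64(-124))]
```

View pics/f.png

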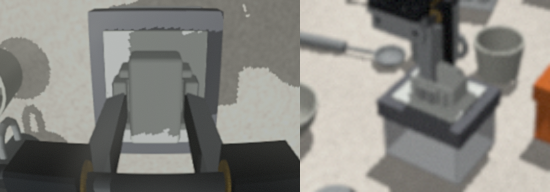

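View pics/g.png

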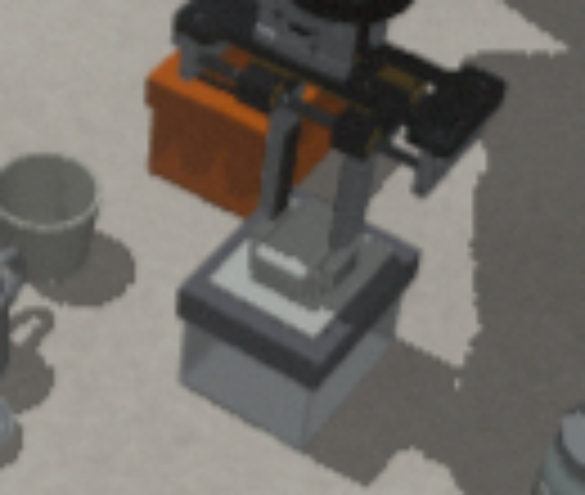

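```bash
python3 - <<'E'
from h import *
o=telemetry.get_obs(); R=Ro.from_euler('xyz',o['eef_rot'])
p=viewer.camera('wrist'); X,ok=wcloud(p,o)
for n in ('wrist','scene','side'):
    if n!='wrist': p=viewer.camera(n); X=cloud(p); ok=p['z_map']>0
    L=R.inv().apply(X[ok]-[.502,.1942,.108])*1000; L[:,2]*=-1
    print(n)
    for lo in range(-15,50,5):
        q=L[(np.abs(L[:,0])<35)&(np.abs(L[:,1])<45)&(L[:,2]>=lo)&(L[:,2]<lo+5)]
        H=np.histogram(q[:,1],bins=np.arange(-45,46,6))[0]
        q2=q[np.abs(np.abs(q[:,1])-25)<6]
        print(lo,H,'x',np.round(np.percentile(q2[:,0],[0,20,50,80,100])) if len(q2) else '')
E
```

```text
wrist
-15 [  0 323 227 153  86  47  45  48  45  41  79 150 250 277   0] x [-35.  20.  26.  32.  35.]
-10 [ 0  0  4 10 30 15 16 17 15 17 35 10  4  0  0] x [-18.  -9.  10.  22.  23.]
-5 [ 0  0  8 13 52 17 13 13 16 12 54 13  5  0  0] x [-18.  -8.   9.  15.  23.]
0 [ 0  0  7 30 51 13 17 19 12 20 40 33  8  0  0] x [-19.  -3.  14.  22.  23.]
5 [  0   0  40 111 152  22  23  26  32  25 180 113  29   0   0] x [-23.   7.  12.  19.  22.]
10 [  0   0  12  51 302 740 724 752 734 755 253  41   6   0   0] x [ 6.  8. 10. 13. 15.]
15 [ 0  0  0  5 14  0  0  0  0  0 13  4  0  0  0] x [ 8.  8.  9. 10. 10.]
20 [ 0  0  3 20 34  0  0  0  0  0 38 20  2  0  0] x [ 8.  9. 10. 10. 11.]
25 [ 0  0 18 29 30  0  0  0  0  0 33 33 18  0  0] x [ 8. 10. 10. 10. 11.]
30 [ 0  0 21 38 38  0  0  0  0  0 36 28 18  0  0] x [-2. 10. 10. 10. 11.]
35 [ 0  0 22 33 38  0  0  0  0  0 38 35 23  0  0] x [ 8. 10. 10. 10. 11.]
40 [ 0  0 21 38 48  0  0  0  0  0 43 43 28  0  0] x [-7. 10. 10. 10. 11.]
45 [ 0  0 26 39 44  0  0  0  0  0 47 40 22  0  0] x [-7.  9. 10. 10. 11.]
scene
-15 [ 2 10 10  5  3  4  4  4  2  3  6 20 31 23  3] x [-3
[... 1097 characters left out ...]
 0  0] x [-31. -13.   1.  15.  22.]
5 [ 0  0  1 18  7  5  7  7  4  7 38 26 25  0  0] x [-21.  -8.   3.  13.  26.]
10 [ 0  0  0  5  9 24 20 21 24 25 24  4  3  0  0] x [-19. -10.  -7.   7.  20.]
15 [0 0 0 0 7 0 0 0 0 0 0 1 0 0 0] x [-2. -0.  2.  5.  6.]
20 [ 0  0  1  2 12  0  0  0  0  0  0  4  1  0  0] x [ 8.  8.  9.  9. 10.]
25 [ 0  0  1  1 11  0  0  0  0  0  0  3  8  1  0] x [-5.  3.  9.  9. 10.]
30 [ 0  0  3  2 13  0  0  0  0  0  0  1 12  3  0] x [-7. -2.  8.  9. 10.]
35 [ 0  0  1  2 13  0  0  0  0  0  0  4 10  1  0] x [-5.  5.  9. 10. 11.]
40 [ 0  0  1  3 13  0  0  0  0  0  0  2 13  2  0] x [-10.  -7.   8.   9.  10.]
45 [ 0  0  1  1 11  0  0  0  0  0  0  2 16  2  0] x [-5.  8.  9. 10. 10.]
```

The fingers appear to end about 17 mm above lid_mid, above the tabs, which contradicts tcp_to_tips. I'll check this free of the lid.

>>> {"op": "step_arm", "data": {"plan": [{"dx":0,"dy":0,"dz":-0.2,"rx":0,"ry":0,"rz":0,"claw":0.3},{"dx":0,"dy":0,"dz":-0.2,"rx":0,"ry":0,"rz":0,"claw":0.1},{"dx":0,"dy":0,"dz":0,"rx":0,"ry":0,"rz":0,"claw":0.1},{"dx":0,"dy":0,"dz":0,"rx":0,"ry":0,"rz":0,"claw":0.1}]}}

```text
time_s: 6.7
ee_pos: [0.5016, 0.1942, 0.1537]
eef_rot: [3.142, 0.0, 2.781]
force: [-0.2, 0.9, -0.3]
grip_width: 0.066
grip_force: 0.0
```

```bash
python3 - <<'E'
from h import *
print({k:getattr(ctrl,k) for k in dir(ctrl) if not k.startswith('_')})
o=telemetry.get_obs(); R=Ro.from_euler('xyz',o['eef_rot']); print(o['ee_pos'],o['grip_width'])
p=viewer.camera('wrist'); X,ok=wcloud(p,o)
for n in ('wrist','scene','side'):
    if n!='wrist': p=viewer.camera(n); X=cloud(p); ok=p['z_map']>0
    L=R.inv().apply(X[ok]-o['ee_pos'])*1000
    q=L[(np.abs(L[:,0])<14)&(np.abs(np.abs(L[:,1])-49)<14)]
    print(n,np.histogram(q[:,2],bins=np.arange(-40,40,4)))
E
```

```text
{'MotionError': <class 'station.MotionError'>, 'tcp_to_tips': 0.017}
[0.5016144  0.19417281 0.15365921] 0.06595990923322728
wrist (array([92, 85, 95, 80, 86, 55, 24,  5,  0,  0,  0,  0,  0,  0,  0,  0,  0,
        0,  0]), array([-40, -36, -32, -28, -24, -20, -16, -12,  -8,  -4,   0,   4,   8,
        12,  16,  20,  24,  28,  32,  36]))
scene (array([19, 10, 16, 13, 13, 11,  8,  2,  0,  0,  0,  0,  0,  0,  0,  0,  0,
        0,  0]), array([-40, -36, -32, -28, -24, -20, -16, -12,  -8,  -4,   0,   4,   8,
        12,  16,  20,  24,  28,  32,  36]))
side (array([28, 26, 27, 26, 23, 17, 10,  7,  0,  0,  0,  0,  0,  0,  0,  0,  0,
        0,  0]), array([-40, -36, -32, -28, -24, -20, -16, -12,  -8,  -4,   0,   4,   8,
        12,  16,  20,  24,  28,  32,  36]))
```

All three cameras agree: the tips are about 10 mm *behind* the reported TCP, not 17 mm ahead. I'll use the measured value and approach the flange carefully.

>>> {"op": "step_arm", "data": {"plan": [{"dx":0,"dy":0,"dz":0,"rx":0,"ry":0,"rz":0,"claw":0.1},{"dx":0,"dy":0,"dz":0.2,"rx":0,"ry":0,"rz":0,"claw":0.1},{"dx":0,"dy":0,"dz":0.2,"rx":0,"ry":0,"rz":0,"claw":0.1},{"dx":0,"dy":0,"dz":0.15,"rx":0,"ry":0,"rz":0,"claw":0.1},{"dx":0,"dy":0,"dz":0.06,"rx":0,"ry":0,"rz":0,"claw":0.1},{"dx":0,"dy":0,"dz":0.02,"rx":0,"ry":0,"rz":0,"claw":0.1},{"dx":0,"dy":0,"dz":0,"rx":0,"ry":0,"rz":0,"claw":0.1},{"dx":0,"dy":0,"dz":0,"rx":0,"ry":0,"rz":0,"claw":0.1}]}}

```text
time_s: 7.65
ee_pos: [0.502, 0.1944, 0.0918]
eef_rot: [3.141, 0.001, 2.781]
force: [0.1, 0.0, -0.3]
grip_width: 0.0844
grip_force: 0.0
```

```bash
python3 - <<'E'
from h import *
rel(.502,.1942,.088,159.4)
o=telemetry.get_obs(); R=Ro.from_euler('xyz',o['eef_rot']); print(o['grip_width'])
p=viewer.camera('wrist'); X,ok=wcloud(p,o)
for n in ('wrist','scene','side'):
    if n!='wrist': p=viewer.camera(n); X=cloud(p); ok=p['z_map']>0
    L=R.inv().apply(X[ok]-o['ee_pos'])*1000
    for s in (-1,1):
        q=L[(np.abs(L[:,0])<11)&(np.abs(L[:,1]*s-49)<7)&(L[:,2]<-5)]
        f=L[(np.abs(L[:,0])<40)&(np.abs(L[:,1]*s-34)<3)&(L[:,2]<5)&(L[:,2]>-18)]
        print(n,s,np.histogram(q[:,2],bins=np.arange(-20,-4,2))[0], 'flange z tool',np.median(f[:,2]).round(1),len(f))
E
```

```text
t 7.65 tcp [0.502  0.1944 0.0918] rpy deg [1.7996e+02 5.0000e-02 1.5932e+02] F [ 0.1  0.  -0.3]
need d (units) [-0.001 -0.001  0.038] mm [-0.1 -0.1  3.8]
rot units [ 0.0004  0.0005 -0.0009]
0.08444885818974819
wrist -1 [37 33 30 24 15  0  0] flange z tool -2.2 709
wrist 1 [50 30 30 20 14  0  0] flange z tool -2.1 763
scene -1 [3 2 2 2 0 0 0] flange z tool -2.0 17
scene 1 [3 2 0 0 0 0 0] flange z tool -2.3 37
side -1 [3 2 3 2 0 0 0] flange z tool -1.9 10
side 1 [3 2 1 1 0 0 0] flange z tool -1.9 34
```

>>> {"op": "step_arm", "data": {"plan": [{"dx":0,"dy":0,"dz":0.05,"rx":0,"ry":0,"rz":0,"claw":0.1},{"dx":0,"dy":0,"dz":0,"rx":0,"ry":0,"rz":0,"claw":0.3},{"dx":0,"dy":0,"dz":0,"rx":0,"ry":0,"rz":0,"claw":0.34},{"dx":0,"dy":0,"dz":0,"rx":0,"ry":0,"rz":0,"claw":0.36},{"dx":0,"dy":0,"dz":0,"rx":0,"ry":0,"rz":0,"claw":0.4},{"dx":0,"dy":0,"dz":0,"rx":0,"ry":0,"rz":0,"claw":0.44},{"dx":0,"dy":0,"dz":0,"rx":0,"ry":0,"rz":0,"claw":0.48},{"dx":0,"dy":0,"dz":0,"rx":0,"ry":0,"rz":0,"claw":0.52},{"dx":0,"dy":0,"dz":0,"rx":0,"ry":0,"rz":0,"claw":0.56},{"dx":0,"dy":0,"dz":0,"rx":0,"ry":0,"rz":0,"claw":0.6}], "grip_force": 13}}

```text
time_s: 8.8
ee_pos: [0.5017, 0.1943, 0.0862]
eef_rot: [3.141, 0.0, 2.781]
force: [-0.1, 0.3, 3.1]
grip_width: 0.0439
grip_force: 13.0
```

>>> {"op": "step_arm", "data": {"plan": [{"dx":0,"dy":0,"dz":0,"rx":0,"ry":0,"rz":0,"claw":0.6},{"dx":0,"dy":0,"dz":0,"rx":0,"ry":0,"rz":0,"claw":0.6}]}}

```text
time_s: 9.0
ee_pos: [0.5017, 0.1943, 0.0862]
eef_rot: [3.141, 0.0, 2.781]
force: [-0.5, -0.1, 2.9]
grip_width: 0.0437
grip_force: 13.0
```

Both tabs are fully in at 44 mm. Lifting gently.

>>> {"op": "step_arm", "data": {"plan": [{"dx":0,"dy":0,"dz":-0.02,"rx":0,"ry":0,"rz":0,"claw":0.6},{"dx":0,"dy":0,"dz":-0.04,"rx":0,"ry":0,"rz":0,"claw":0.6},{"dx":0,"dy":0,"dz":-0.05,"rx":0,"ry":0,"rz":0,"claw":0.6}], "grip_force": 16}}

```text
time_s: 9.3
ee_pos: [0.5015, 0.1942, 0.0971]
eef_rot: [-3.141, -0.0, 2.781]
force: [1.0, -0.6, -1.0]
grip_width: 0.0439
grip_force: 16.0
```

>>> {"op": "step_arm", "data": {"plan": [{"dx":0,"dy":0,"dz":-0.08,"rx":0,"ry":0,"rz":0,"claw":0.6},{"dx":0,"dy":0,"dz":-0.1,"rx":0,"ry":0,"rz":0,"claw":0.6},{"dx":0,"dy":0,"dz":-0.2,"rx":0,"ry":0,"rz":0,"claw":0.6},{"dx":0,"dy":0,"dz":-0.3,"rx":0,"ry":0,"rz":0,"claw":0.6},{"dx":0,"dy":0,"dz":-0.3,"rx":0,"ry":0,"rz":0,"claw":0.6},{"dx":0,"dy":0,"dz":-0.2,"rx":0,"ry":0,"rz":0,"claw":0.6}]}}

```text
time_s: 9.9
ee_pos: [0.502, 0.1944, 0.2181]
eef_rot: [3.14, 0.002, 2.781]
force: [0.6, 0.1, -1.0]
grip_width: 0.0433
grip_force: 16.0
```

```bash
cat > mb.py <<'E'
from h import *
import sys
cx,cy=float(sys.argv[1]),float(sys.argv[2])
rel(cx,cy,.215,float(sys.argv[3]))
o=telemetry.get_obs(); print(o['grip_width'],o['grip_force'])
p=viewer.camera('wrist'); X,ok=wcloud(p,o)
for n in ('wrist','scene','side'):
    if n!='wrist': p=viewer.camera(n); X=cloud(p); ok=p['z_map']>0
    i=p['img'].astype(int)
    for rad in (.083,):
        m=ok&(np.hypot(X[...,0]-cx,X[...,1]-cy)<rad)&(X[...,2]>.074)&(X[...,2]<.106)&(i[...,0]-i[...,2]<40)
        k,lab,st,_=cv2.connectedComponentsWithStats(m.astype(np.uint8)); j=1+st[1:,4].argmax()
        q=X[lab==j]; r=cv2.minAreaRect(q[:,:2].astype(np.float32)*1000)
        print(n,len(q),np.round(r[0],1),np.round(r[1],1),round(r[2],1),np.histogram(q[:,2],bins=np.arange(.074,.107,.002))[0])
E
python3 mb.py .52 -.195 176.5
```

```text
t 9.9 tcp [0.502  0.1944 0.2181] rpy deg [1.7990e+02 1.3000e-01 1.5932e+02] F [ 0.6  0.1 -1. ]
need d (units) [-1.543 -3.579  0.028] mm [-154.3 -357.9    2.8]
rot units [ 0.0009  0.0016 -0.1909]
0.04330832116790955 16.0005122423172
wrist 472 [ 486.7 -193.5] [ 29.6 103.9] 6.4 [ 12  20  18  16  21 271  88  23   3   0   0   0   0   0   0   0]
scene 808 [ 539.6 -194.7] [101.7 123.8] 86.1 [ 18  15  29  43 104 205 207 125  49  11   2   0   0   0   0   0]
side 330 [ 521.1 -193.4] [107.4  80.9] 88.6 [ 11  14  21  26  48 111  64  28   7   0   0   0   0   0   0   0]
```

Lid freed and held. Moving toward box_b, stopping a little beyond in x so that the wrist camera sees the box.

>>> {"op": "step_arm", "data": {"plan": [{"dx":0,"dy":0,"dz":0,"rx":0,"ry":0,"rz":-0.0925,"claw":0.6},{"dx":0,"dy":0,"dz":0,"rx":0,"ry":0,"rz":-0.0925,"claw":0.6},{"dx":-0.1,"dy":-0.3,"dz":0,"rx":0,"ry":0,"rz":0,"claw":0.6},{"dx":-0.14,"dy":-0.42,"dz":0,"rx":0,"ry":0,"rz":0,"claw":0.6},{"dx":-0.14,"dy":-0.42,"dz":0,"rx":0,"ry":0,"rz":0,"claw":0.6},{"dx":-0.14,"dy":-0.42,"dz":0,"rx":0,"ry":0,"rz":0,"claw":0.6},{"dx":-0.14,"dy":-0.42,"dz":0,"rx":0,"ry":0,"rz":0,"claw":0.6},{"dx":-0.14,"dy":-0.42,"dz":0,"rx":0,"ry":0,"rz":0,"claw":0.6},{"dx":-0.14,"dy":-0.42,"dz":0,"rx":0,"ry":0,"rz":0,"claw":0.6},{"dx":-0.14,"dy":-0.42,"dz":0,"rx":0,"ry":0,"rz":0,"claw":0.6}]}}

```text
time_s: 11.05
ee_pos: [0.5863, -0.1383, 0.2134]
eef_rot: [3.141, -0.002, 3.071]
force: [1.3, 0.5, -0.9]
grip_width: 0.0435
grip_force: 16.0
```

>>> {"op": "step_arm", "data": {"plan": [{"dx":-0.14,"dy":-0.4,"dz":0,"rx":0,"ry":0,"rz":0,"claw":0.6},{"dx":-0.05,"dy":-0.15,"dz":0,"rx":0,"ry":0,"rz":0,"claw":0.6},{"dx":0,"dy":0,"dz":0,"rx":0,"ry":0,"rz":0,"claw":0.6},{"dx":0,"dy":0,"dz":0,"rx":0,"ry":0,"rz":0,"claw":0.6}]}}

```text
time_s: 11.45
ee_pos: [0.6014, -0.1919, 0.2141]
eef_rot: [3.141, -0.001, 3.071]
force: [-0.7, 0.4, -1.4]
grip_width: 0.0437
grip_force: 16.0
```

```bash
sed -i "s/^    if n!='wrist'/    if n=='wrist': cv2.imwrite('pics\/w%d.png'%(o['time_s']*10),p['img'][...,::-1])\n    if n!='wrist'/" mb.py; python3 mb.py .54 -.195 176; ls pics
```

```text
t 11.45 tcp [ 0.6014 -0.1919  0.2141] rpy deg [ 1.7996e+02 -8.0000e-02  1.7597e+02] F [-0.7  0.4 -1.4]
need d (units) [ 0.61  -0.074 -0.009] mm [61.  -7.4 -0.9]
rot units [ 0.0004 -0.0009 -0.0003]
0.04369621684082785 15.999992787837982
wrist 5926 [ 530.4 -195.1] [100.6 101.5] 86.6 [   0   13   30  137  460 3090 1222  693  281    0    0    0    0    0
    0    0]
scene 844 [ 539.9 -194.9] [103.5 127.6] 85.4 [ 23  26  34  52 116 221 200 102  51  18   1   0   0   0   0   0]
side 572 [ 541.1 -193.5] [108.8 120.2] 87.2 [ 23  30  32  42  87 195  92  54  16   1   0   0   0   0   0   0]
a.png
b.png
c.png
d.png
e.png
f.png
g.png
w114.png
```

View pics/w114.png

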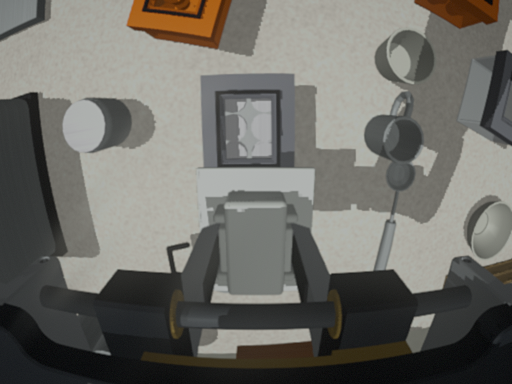

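```bash
python3 - <<'E'
from h import *
o=telemetry.get_obs(); R=Ro.from_euler('xyz',o['eef_rot'])
p=viewer.camera('wrist'); X,ok=wcloud(p,o); L=R.inv().apply((X-o['ee_pos']).reshape(-1,3)).reshape(X.shape)*1000
def rect(m,n):
    k,lab,st,_=cv2.connectedComponentsWithStats(m.astype(np.uint8)); j=1+st[1:,4].argmax(); q=L[lab==j]
    r=cv2.minAreaRect(q[:,:2].astype(np.float32)); print(n,len(q),np.round(r[0],1),np.round(r[1],1),round(r[2],1),'z',np.round(np.percentile(q[:,2],[5,50,95]),1),'x',np.percentile(q[:,0],[1,99]).round(1),'y',np.percentile(q[:,1],[1,99]).round(1))
u=np.arange(512)[None]; v=np.arange(384)[:,None]
in1=ok&(v<166)&(v>60)&(u>190)&(u<310)
i=p['img'].astype(int).sum(-1)
w=X[...,2]
top=in1&(w>.078)&(w<.1)
rect(top,'top')
rect(top&(i<150),'seal')
hole=in1&(w<.07)&(u>225)&(u<275)&(v>92); rect(hole,'hole')
print('edge seal z',np.median(w[top&(i<150)]), 'plate z',np.median(w[top&(i>180)]), np.percentile(i[top],[5,25,50,75,95]))
lid=ok&(v>160)&(u>190)&(u<320)
rect(lid&(np.abs(L[...,2]+34)<4),'raised'); rect(lid&(np.abs(L[...,2]+8)<4),'flange')
# per-row y centre of box top
for r0 in range(78,165,12):
    c=np.where(top[r0])[0]; a,b=L[r0,c[0]],L[r0,c[-1]]; print(r0,a.round(1),b.round(1))
for c0 in (210,250,285):
    r=np.where(top[:,c0])[0]; print(c0,L[r[0],c0].round(1))
E
```

```text
top 5868 [71.2 -8.4] [100.9 100.7] 89.7 z [125.2 129.5 132.5] x [ 21.9 121. ] y [-57.7  40.8]
seal 138 [84.3 15. ] [34.  68.7] 50.9 z [124.3 125.5 126.7] x [ 48.4 101.4] y [-18.7  24.5]
hole 2640 [ 57.1 -10. ] [80.4 58.2] 0.7 z [160.1 161.6 211.9] x [23.8 95.3] y [-34.5  16.7]
edge seal z 0.08957903970921777 plate z 0.08549263988206168 [158.   247.75 330.   351.   367.  ]
raised 6541 [ 1.1 -3.2] [69.6 62.6] 22.7 z [-34.6 -33.4 -31.2] x [-31.1  30.7] y [-26.1  27.2]
flange 4383 [23.5  0.1] [76.7 44.4] 89.8 z [-8.8 -7.6 -6.4] x [ 6.6 45.1] y [-37.3  37.6]
78 [116.9 -58.6 129.1] [116.1  40.3 128.9]
90 [103.7 -57.6 129.3] [103.2  41.5 129.8]
102 [ 90.7 -57.9 129.9] [ 90.1  40.5 129.4]
114 [ 77.6 -57.6 127.2] [ 77.1  40.7 130.1]
126 [ 64.5 -58.5 130.4] [ 64.2  41.9 129.3]
138 [ 51.4 -57.5 129.5] [ 51.   41.2 130.5]
150 [ 38.2 -56.8 129.6] [ 37.9  41.4 129.7]
162 [ 25.  -57.1 128.3] [ 24.3  41.9 131.1]
210 [119.8 -47.8 129.3]
250 [121.   -5.2 129.1]
285 [121.4  31.8 129.2]
```

The wrist view shows the box top at (248,120) and the lid at (256,240). Relative offset: 61.4 mm along tool x, -7.3 mm along y, yaw +1°. The plate is at about 85.5 mm.

>>> {"op": "step_arm", "data": {"plan": [{"dx":0.2,"dy":-0.023,"dz":0,"rx":0,"ry":0,"rz":-0.011,"claw":0.6},{"dx":0.25,"dy":-0.03,"dz":0,"rx":0,"ry":0,"rz":0,"claw":0.6},{"dx":0.164,"dy":-0.02,"dz":0.1,"rx":0,"ry":0,"rz":0,"claw":0.6},{"dx":0,"dy":0,"dz":0.25,"rx":0,"ry":0,"rz":0,"claw":0.6},{"dx":0,"dy":0,"dz":0.3,"rx":0,"ry":0,"rz":0,"claw":0.6},{"dx":0,"dy":0,"dz":0.2,"rx":0,"ry":0,"rz":0,"claw":0.6},{"dx":0,"dy":0,"dz":0.15,"rx":0,"ry":0,"rz":0,"claw":0.6},{"dx":0,"dy":0,"dz":0,"rx":0,"ry":0,"rz":0,"claw":0.6},{"dx":0,"dy":0,"dz":0,"rx":0,"ry":0,"rz":0,"claw":0.6}]}}

```text
time_s: 12.55
ee_pos: [0.5402, -0.1961, 0.1158]
eef_rot: [-3.141, 0.001, 3.089]
force: [0.3, -0.0, 0.3]
grip_width: 0.0436
grip_force: 16.0
```

```bash
python3 - <<'E'
from h import *
rel(.5397,-.1957,.112,177)
o=telemetry.get_obs(); R=Ro.from_euler('xyz',o['eef_rot'])
p=viewer.camera('wrist'); X,ok=wcloud(p,o); L=R.inv().apply((X-o['ee_pos']).reshape(-1,3)).reshape(X.shape)*1000
cv2.imwrite('pics/i.png',p['img'][...,::-1])
w=X[...,2]; v,u=np.mgrid[:384,:512]
top=ok&(w>.08)&(w<.093)&(np.hypot(L[...,0],L[...,1])<90)
k,lab,st,_=cv2.connectedComponentsWithStats(top.astype(np.uint8)); top=lab==1+st[1:,4].argmax()
lid=ok&(np.abs(L[...,2]+8)<4)&(np.hypot(L[...,0],L[...,1])<65)
for n,m in (('top',top),('flange',lid)):
    q=L[m]
    for x0 in (-10,0,10,20,30,40,50):
        s=q[np.abs(q[:,0]-x0)<4]
        if len(s)>4: print(n,x0,s[:,1].min().round(1),s[:,1].max().round(1))
    for y0 in (-30,0,30):
        s=q[np.abs(q[:,1]-y0)<4]
        if len(s)>4: print(n,'y',y0,'xmax',s[:,0].max().round(1))
E
```

```text
t 12.55 tcp [ 0.5402 -0.1961  0.1158] rpy deg [-1.7999e+02  3.0000e-02  1.7699e+02] F [ 0.3 -0.   0.3]
need d (units) [0.005 0.003 0.038] mm [0.5 0.3 3.8]
rot units [-0.0001  0.0004 -0.0001]
top -10 -48.9 50.4
top 0 -49.0 51.1
top 10 -49.1 51.0
top 20 -48.6 51.1
top 30 -48.9 50.6
top 40 -49.0 50.9
top 50 -49.3 50.9
top y -30 xmax 60.5
top y 0 xmax 60.8
top y 30 xmax 60.2
flange 0 -37.2 38.0
flange 10 -38.1 38.3
flange 20 -38.4 38.2
flange 30 -38.0 38.2
flange 40 -38.0 38.0
flange y -30 xmax 45.3
flange y 0 xmax 45.2
flange y 30 xmax 45.4
```

View pics/i.png

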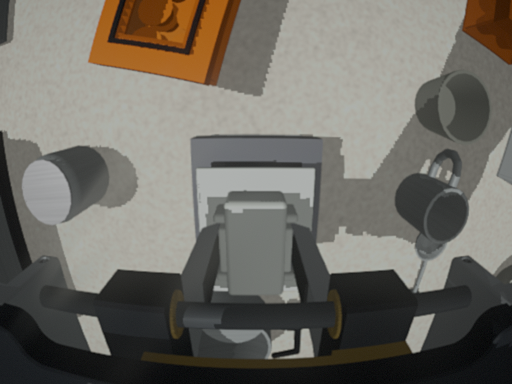

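>>> {"op": "step_arm", "data": {"plan": [{"dx":0.012,"dy":0.009,"dz":0.04,"rx":0,"ry":0,"rz":0,"claw":0.6},{"dx":0,"dy":0,"dz":0.05,"rx":0,"ry":0,"rz":0,"claw":0.6},{"dx":0,"dy":0,"dz":0.05,"rx":0,"ry":0,"rz":0,"claw":0.6},{"dx":0,"dy":0,"dz":0.04,"rx":0,"ry":0,"rz":0,"claw":0.6},{"dx":0,"dy":0,"dz":0,"rx":0,"ry":0,"rz":0,"claw":0.6}]}}

```text
time_s: 13.1
ee_pos: [0.5385, -0.1954, 0.0963]
eef_rot: [3.141, -0.001, 3.088]
force: [-0.0, -0.7, -1.0]
grip_width: 0.0437
grip_force: 16.0
```

>>> {"op": "step_arm", "data": {"plan": [{"dx":0,"dy":0,"dz":0.02,"rx":0,"ry":0,"rz":0,"claw":0.6},{"dx":0,"dy":0,"dz":0.02,"rx":0,"ry":0,"rz":0,"claw":0.6},{"dx":0,"dy":0,"dz":0.02,"rx":0,"ry":0,"rz":0,"claw":0.6},{"dx":0,"dy":0,"dz":0,"rx":0,"ry":0,"rz":0,"claw":0.6}]}}

```text
time_s: 13.5
ee_pos: [0.5387, -0.1955, 0.0908]
eef_rot: [3.141, -0.0, 3.088]
force: [-0.4, 0.5, -0.9]
grip_width: 0.0436
grip_force: 16.0
```

>>> {"op": "step_arm", "data": {"plan": [{"dx":0,"dy":0,"dz":0.02,"rx":0,"ry":0,"rz":0,"claw":0.6},{"dx":0,"dy":0,"dz":0.015,"rx":0,"ry":0,"rz":0,"claw":0.6},{"dx":0,"dy":0,"dz":0,"rx":0,"ry":0,"rz":0,"claw":0.6}]}}

```text
time_s: 13.8
ee_pos: [0.5387, -0.1955, 0.0873]
eef_rot: [3.141, -0.0, 3.088]
force: [-0.2, 0.3, -1.3]
grip_width: 0.0436
grip_force: 16.0
```

>>> {"op": "step_arm", "data": {"plan": [{"dx":0,"dy":0,"dz":0.01,"rx":0,"ry":0,"rz":0,"claw":0.6},{"dx":0,"dy":0,"dz":0,"rx":0,"ry":0,"rz":0,"claw":0.6}]}}

```text
time_s: 14.0
ee_pos: [0.5388, -0.1955, 0.0864]
eef_rot: [3.142, -0.0, 3.089]
force: [-0.6, 0.4, -0.0]
grip_width: 0.0437
grip_force: 16.0
```

>>> {"op": "step_arm", "data": {"plan": [{"dx":0,"dy":0,"dz":0.01,"rx":0,"ry":0,"rz":0,"claw":0.6},{"dx":0,"dy":0,"dz":0,"rx":0,"ry":0,"rz":0,"claw":0.6}]}}

```text
time_s: 14.2
ee_pos: [0.5389, -0.1955, 0.0857]
eef_rot: [-3.142, 0.0, 3.088]
force: [-1.3, 0.3, 1.1]
grip_width: 0.0438
grip_force: 16.0
```

>>> {"op": "step_arm", "data": {"plan": [{"dx":0,"dy":0,"dz":0.01,"rx":0,"ry":0,"rz":0,"claw":0.6},{"dx":0,"dy":0,"dz":0,"rx":0,"ry":0,"rz":0,"claw":0.6}], "grip_force": 19}}

```text
time_s: 14.4
ee_pos: [0.5389, -0.1955, 0.0848]
eef_rot: [-3.141, 0.0, 3.088]
force: [-1.2, 0.2, 3.9]
grip_width: 0.0432
grip_force: 19.0
```

>>> {"op": "step_arm", "data": {"plan": [{"dx":0,"dy":0,"dz":0.01,"rx":0,"ry":0,"rz":0,"claw":0.6},{"dx":0,"dy":0,"dz":0,"rx":0,"ry":0,"rz":0,"claw":0.6}]}}

```text
time_s: 14.6
ee_pos: [0.5389, -0.1955, 0.0837]
eef_rot: [-3.141, 0.0, 3.088]
force: [-0.9, 0.0, 3.4]
grip_width: 0.0436
grip_force: 19.0
```

>>> {"op": "step_arm", "data": {"plan": [{"dx":0,"dy":0,"dz":0.01,"rx":0,"ry":0,"rz":0,"claw":0.6},{"dx":0,"dy":0,"dz":0,"rx":0,"ry":0,"rz":0,"claw":0.6}]}}

```text
time_s: 14.8
ee_pos: [0.5389, -0.1955, 0.0826]
eef_rot: [-3.142, 0.0, 3.088]
force: [0.5, 0.3, 3.0]
grip_width: 0.0434
grip_force: 19.0
```

>>> {"op": "step_arm", "data": {"plan": [{"dx":0,"dy":0,"dz":0.008,"rx":0,"ry":0,"rz":0,"claw":0.6},{"dx":0,"dy":0,"dz":0,"rx":0,"ry":0,"rz":0,"claw":0.6}]}}

```text
time_s: 15.0
ee_pos: [0.5389, -0.1955, 0.0819]
eef_rot: [-3.142, 0.0, 3.088]
force: [-0.1, 1.3, 5.0]
grip_width: 0.0431
grip_force: 19.0
```

>>> {"op": "step_arm", "data": {"plan": [{"dx":0,"dy":0,"dz":0.006,"rx":0,"ry":0,"rz":0,"claw":0.6},{"dx":0,"dy":0,"dz":0,"rx":0,"ry":0,"rz":0,"claw":0.6}]}}

```text
time_s: 15.2
ee_pos: [0.5389, -0.1955, 0.0818]
eef_rot: [-3.141, 0.0, 3.088]
force: [-3.5, 1.3, 11.3]
grip_width: 0.0436
grip_force: 19.0
```

>>> {"op": "step_arm", "data": {"plan": [{"dx":0,"dy":0,"dz":0.005,"rx":0,"ry":0,"rz":0,"claw":0.6},{"dx":0,"dy":0,"dz":0,"rx":0,"ry":0,"rz":0,"claw":0.6}]}}

```text
time_s: 15.4
ee_pos: [0.539, -0.1956, 0.0818]
eef_rot: [-3.141, 0.001, 3.088]
force: [-6.0, 2.7, 15.4]
grip_width: 0.0434
grip_force: 19.0
```

Hard stop at 0.0818, as predicted: home. Easing the press slightly and releasing.

>>> {"op": "step_arm", "data": {"plan": [{"dx":0,"dy":0,"dz":-0.005,"rx":0,"ry":0,"rz":0,"claw":0.6},{"dx":0,"dy":0,"dz":0,"rx":0,"ry":0,"rz":0,"claw":0.5},{"dx":0,"dy":0,"dz":0,"rx":0,"ry":0,"rz":0,"claw":0.44},{"dx":0,"dy":0,"dz":0,"rx":0,"ry":0,"rz":0,"claw":0.38},{"dx":0,"dy":0,"dz":0,"rx":0,"ry":0,"rz":0,"claw":0.3},{"dx":0,"dy":0,"dz":0,"rx":0,"ry":0,"rz":0,"claw":0.2},{"dx":0,"dy":0,"dz":0,"rx":0,"ry":0,"rz":0,"claw":0.1},{"dx":0,"dy":0,"dz":0,"rx":0,"ry":0,"rz":0,"claw":0.1}]}}

```text
time_s: 16.2
ee_pos: [0.5387, -0.1954, 0.0809]
eef_rot: [3.141, -0.0, 3.088]
force: [0.3, -0.3, 0.8]
grip_width: 0.0836
grip_force: 0.0
```

>>> {"op": "step_arm", "data": {"plan": [{"dx":0,"dy":0,"dz":-0.1,"rx":0,"ry":0,"rz":0,"claw":0.1},{"dx":0,"dy":0,"dz":-0.3,"rx":0,"ry":0,"rz":0,"claw":0.1},{"dx":0,"dy":0,"dz":-0.4,"rx":0,"ry":0,"rz":0,"claw":0.1},{"dx":0,"dy":0,"dz":-0.4,"rx":0,"ry":0,"rz":0,"claw":0.1},{"dx":0,"dy":0,"dz":0,"rx":0,"ry":0,"rz":0,"claw":0.1},{"dx":0,"dy":0,"dz":0,"rx":0,"ry":0,"rz":0,"claw":0.1}]}}

```text
time_s: 16.8
ee_pos: [0.539, -0.1956, 0.2022]
eef_rot: [-3.141, 0.002, 3.088]
force: [-0.2, 0.1, 0.1]
grip_width: 0.0843
grip_force: 0.0
```

```bash
python3 - <<'E'
from h import *
o=telemetry.get_obs(); print(o['time_s'],o['ee_pos'],o['grip_width'],o['force']); R=Ro.from_euler('xyz',o['eef_rot'])
p=viewer.camera('wrist'); X,ok=wcloud(p,o); L=R.inv().apply((X-o['ee_pos']).reshape(-1,3)).reshape(X.shape)*1000
cv2.imwrite('pics/j.png',cv2.resize(p['img'][80:240,160:352,::-1],(720,600),interpolation=cv2.INTER_CUBIC))
w=X[...,2]; near=ok&(np.hypot(L[...,0],L[...,1])<85)
def ext(n,lo,hi,xr=80):
    m=near&(w>lo)&(w<hi)&(np.abs(L[...,0])<xr); q=L[m]; print(n,len(q),'x',np.percentile(q[:,0],[.3,99.7]).round(1),'y',np.percentile(q[:,1],[.3,99.7]).round(1),'z',np.median(w[m]).round(4))
ext('box+flange',.078,.0935); ext('raised',.112,.13); ext('tabs',.1,.118,14)
g=p['img'].astype(int); m=near&(w>.08)&(w<.0935)&(g.sum(-1)>np.percentile(g[near].sum(-1),60)); q=L[m]; print('flange z',np.median(w[m]))
for s in(-1,1):
  t=near&(w>.1)&(np.abs(L[...,0])<13)&(np.abs(L[...,1]-s*27)<8)&(L[...,2]>0); print(s,np.percentile(L[t][:,1]*s,[5,50,98]).round(1) if t.any() else None)
for sx in(-25,25):
  for sy in(-12,12):
    t=near&(np.abs(L[...,0]-sx)<4)&(np.abs(L[...,1]-sy)<4); print(sx,sy,np.median(w[t]).round(4))
E
```

```text
16.8 [ 0.53898392 -0.19557235  0.20216047] 0.08434637506469786 [-0.22016836  0.13982559  0.08780937]
box+flange 6597 x [-60.3  59.4] y [-49.6  50.1] z 0.0862
raised 2809 x [-31.1  30.9] y [-28.3  29.4] z 0.1152
tabs 1588 x [-13.8  13.9] y [-28.9  29.9] z 0.1149
flange z 0.08621018703869097
-1 [19.5 23.7 28.8]
1 [20.6 24.7 29.8]
-25 -12 0.1154
-25 12 0.1155
25 -12 0.3286
25 12 0.3285
```

View pics/j.png

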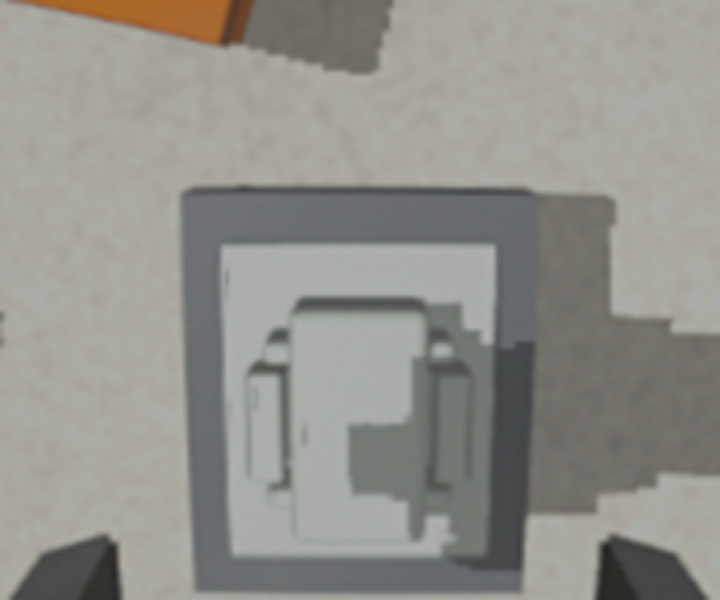

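The picture shows the lid centred on the grey rim with the seal covered. Both tabs, at (265,425) and (452,430), are sprung out and span about 58.7 mm. The raised top is at 115.4 mm, as it should be at home.

```bash
python3 -c "
from station import hand_in
print(hand_in())"
```

```text
the job is handed in; nothing more can be done
None
```

The lid is home on the pod box: centred, both tabs sprung out to about 58.7 mm across, let go, and handed in at about 17 s; `hand_in()` returned no verdict.

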